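# Clear the cold pack and slide the cool box open

## Robot

A 6-joint arm with a two-finger parallel gripper is mounted at the origin on the work surface. World frame = base frame: x ahead of the robot, y to its left, z up, the work surface at z = 0. Lengths are in mm, angles in rad, forces in N, time in s.
With the tool pointing down it reaches from about 275 to 750 mm from the base axis. Payload 10.2 kg.
Tool frame: the origin (TCP) lies at the very end of the fingers, on their centre line; the grasp point (between the pads) lies 19 mm behind it (ctrl.tcp_to_grasp is the distance from the TCP to the grasp point, in mm); z points along the fingers, x is the direction in which the jaws open and shut, and the axes are right-handed (so a half turn about z gives the same grasp; the last joint's range is limited). The gripper opens to 85 mm and grips with 20 to 120 N. Pads are 22 mm wide; open, the fingers measure 114 mm over their backs; the gripper's body (76 mm by 85 mm) begins 54 mm behind the grasp point. The pads swing forward as they close: fully open they stand 13 mm farther back than shut.
Start: joints at [-1.353, 0.313, 1.498, -0, 1.331, -0.223], TCP at [223.987, -474.827, 231.294] pointing down, gripper open.
Joint ranges: [-2.94, 2.94], [-0.97, 2.17], [0.19, 2.56], [-1.23, 4.37], [0.02, 3.11], [-2.88, 2.88]. Speed limits (rad/s): [2.39, 2.39, 3.01, 3.14, 3.14, 3.14].

## Interface

Orientations are given as a unit quaternion [w, x, y, z].
In Python, from rig import monitor, vision, order, ctrl gives the robot as it stands. The module is installed in compiled form; this text tells all that it offers.
- The arm moves only by the shell command python3 -m pendant 'ROWS' [FORCE]. ROWS is JSON, a list that holds one entry, the list of rows, each a list of 5 numbers: the closure, from -1 (fully open) to 1 (shut), then the shift along the world's x, y, z in m, then the turn about the world's z in degrees. In form: [[[fingers, dx, dy, dz, spin], ...]]. A call has 1 to 20 rows; each row is the pose to reach, as a shift and turn from the pose commanded when the call began; what a row does not reach only later rows make up. A row lasts 1/10 s, in which the tool goes at most 50 mm and 8.59 degrees, less where a joint would pass 70% of its speed; a pose out of reach is approached as far as the arm can. A call with a gripper value outside its range is refused whole. The fingers move at their own pace and stop on an object; FORCE is the grip in N (left out, the last holds). Time passes only in rows, so rows that repeat a pose let the fingers close. It gives the time, the measured TCP pose, the force and the opening at its end, in the units of the state.
- monitor.sense(): the state, without advancing time (a new reading comes with each control period).
- vision.capture(name): name is "side" or "top"; returns (picture, depth): 480x640x3 uint8, red, green, blue; 480x640 float32, mm along the optical axis (not along the pixel's ray), 0 where there is no reading.
- vision.camera_info(name): a dict with "fov_y" (degrees; the focal length in pixels is half the picture's height over the tangent of half this angle, whatever the lens; pixels are square), "cx", "cy" (the principal point, pixels), "R" (3x3) and "t" (3): a world point X has camera coordinates R X + t. Camera axes: x right, y down, z forward; pixel columns grow to the right and rows downward; lengths in mm; the calibration is good to about 2 mm. A picture is of the moment at which its call begins. camera_info takes no time and is no camera call.
- order.finish_job(): hands the job in, once; it reports no verdict.
The state is a dict: "time_s": time; "joints": joint angles; "dq": joint speeds; "tau": joint torques, N m; "eef_pos": TCP position; "ee_rot": TCP orientation; "force": force on the tool from outside, world axes, zero at the start; "wrist_torque": the same for the moment, N m; "grip_width": opening from 0.0 (shut) to 1.0 (fully open).
Only numpy, scipy, OpenCV 4.12 (cv2) and the standard library are available. Lean on these libraries where they do the work, as an engineer would, in place of code of your own. Each camera call takes 0.05 s, during which the arm holds its last target.

## Task

The sliding lid of the blue-and-white cool box cannot open because a blue cold pack lies in the bay that the lid slides back into. Take the pack out and set it down, without banging it, flat inside the empty steel tray; then slide the lid fully open over the bay, so that the sample tubes are uncovered. The lid has no handle: press firmly but not hard on its smooth top and drag it back. Leave the jars, the bottle and the other things on the table where they are.

Things in the scene. Friction and masses are not known exactly. Their poses are not given: they have to be found in the camera images.
- coolbox: Fixed blue box, white rim, 290 (its x) x 190 (y) x 116 mm high; origin under its centre. x from -135 to -2 mm: empty bay, 160 mm wide, dark floor 90 mm above the table. x from -2 to 135 mm: tube chamber under the lid. Walls round bay and lid rise to 116 mm, 10 mm thick at the ends, 15 mm at the sides. Box x runs from bay to chamber, roughly away from the robot.
- lid (a joint): Travel of the cool box's lid in m: 0 closed over the chamber, 0.125 fully open (stop) over the bay; it grows as the lid slides along the box's -x. It slides stiffly (about 6 N of friction) and stays where it is left. It cannot pass the pack while that lies in the bay.
- lid_panel: The lid itself: flat grey plate, 137 (box x) x 158 (box y) x 12 mm; origin at the centre of its underside, its smooth top 12 mm above that, 112 mm above the table and 4 mm below the rim; axes as the box's. No edge to grip while closed. On its foam seal it sinks 1 mm per 5 N pressed, at most 4 mm, and springs back. Over 35 N from the fingers spoils the seal; a press under 10 to 14 N slips.
- pack: Blue cold pack, a rigid brick 100 (its x) x 54 (its y) x 34 mm with a white patch on top, 0.3 to 0.6 kg; origin at the centre of its underside, z up. It starts lying in the bay on the bay floor, its long side roughly along the box's x.
- steel_tray: Empty open steel tray, 200 (its x) x 150 (its y) x 40 mm high, walls and floor 4 mm thick, fixed on the table beside the box (left or right); origin at the centre of its underside. The pack goes in here, either way round.
- yellow_tray: Yellow plastic tray of the same size as the steel tray, on the other side of the box, holding the two jars; fixed. Not used.
- jar_a: Specimen jar with red cap, diameter 52, height 65 mm, standing in the yellow tray; leave alone. Origin at its underside.
- jar_b: Specimen jar with green cap, as the other one; leave alone.
- bottle: Amber bottle, diameter 60, height 140 mm, standing beyond the trays; leave alone. Origin at its underside.
- tape: Roll of white tape, diameter 80, height 20 mm, lying on the table; leave alone. Origin at its underside.
- logger: Grey temperature logger, 85 x 60 x 22 mm, lying on the table; leave alone. Origin at its underside.
- wiper: Orange wiper block, 50 x 110 x 30 mm, lying on the table; leave alone. Origin at its underside.
Not all that is in view belongs to the job. There is more than one size of the pack; the one meant has the size given above.

How it is judged (in metres and radians):
On the way, in this order (a step that is already met when the one before it is completed fails the run):
1. the cold pack lies flat in the steel tray, released (x of pack in the frame of steel_tray between -0.08 and 0.08 m and y of pack in the frame of steel_tray between -0.055 and 0.055 m and z of pack in the frame of steel_tray below 0.012 m and angle between pack's own z axis and vertical below 0.2 rad and linear speed of pack below 0.02 m/s and contact force between the fingers and pack below 0.1 N), for 0.2 s.
2. the lid is fully open (value of joint lid above 0.117 m), for 0.2 s.
At the end, for the whole second after the job is handed in: The pack rests flat (within 0.2 rad) on the steel tray's floor, inside its walls, released and still; the lid is at rest at least 117 mm open of its 125 mm (all of step 1 and value of joint lid above 0.117 m and velocity of joint lid between -0.01 and 0.01 m/s); the robot touches nothing.
It fails at once if the fingers press on the lid with more than 35 N (contact force between the fingers and lid_panel above 35 N).
It fails at once if the pack is banged into the steel tray (more than 60 N) (contact force between pack and steel_tray above 60 N).
It fails at once if a jar, the bottle, the tape, the logger or the wiper block is moved by more than 20 mm (distance of any of jar_a, jar_b, bottle, tape, logger, wiper from where it was at the start of the episode above 0.02 m).
It also fails if it takes over 58 s, if anything falls off the work surface, if the arm or the gripper's body presses on something with over 40 N, if the wrist force passes 120 N, or if a joint passes its speed limit or range.

## Working session

There is one attempt and no reset: what is moved stays moved. The work goes in short steps, Python scripts to look and compute and a shell command to move; the robot and the scene stay as the last step left them, time stands still between calls to the robot, and variables do not carry over. Pictures are saved under pics/ and viewed, and the job is handed in when it is done.

```bash
mkdir -p pics; python3 - <<'E'
from rig import monitor, vision, ctrl
import cv2, numpy as np
print(monitor.sense())
for n in("top","side"):
    p,d=vision.capture(n); print(n,vision.camera_info(n))
    cv2.imwrite(f"pics/{n}0.png",p[:,:,::-1]); np.save(f"pics/{n}0.npy",d); np.save(f"pics/{n}0rgb.npy",p)
E
```

```text
{'time_s': 0.0, 'joints': array([-1.35342772e+00,  3.13436701e-01,  1.49843841e+00, -2.00834238e-05,
        1.33102277e+00, -2.23409430e-01]), 'dq': array([-0.00087176, -0.00084886,  0.00080397,  0.00153611,  0.00115137,
        0.00123693]), 'tau': array([-1.01173031e-03, -4.12268972e+01, -2.59748286e+01, -2.40959962e-04,
        4.14621973e-03, -1.95565633e-05]), 'eef_pos': array([ 223.90908998, -474.56498867,  230.74138977]), 'ee_rot': array([-4.55984361e-04,  8.44584804e-01, -5.35421406e-01, -4.66989308e-04]), 'force': array([-0.22603975, -0.40307662, -0.0169307 ]), 'wrist_torque': array([0.03382767, 0.00569476, 0.01345336]), 'grip_width': 0.9980179639482963}
top {'fov_y': 44.418431585582276, 'cx': 318.05590879942156, 'cy': 243.3123686788049, 'R': array([[-1.40295527e-02, -9.99901533e-01, -3.10327129e-04],
       [-9.97204888e-01,  1.40144933e-02, -7.33894107e-02],
       [ 7.33865333e-02, -7.20160878e-04, -9.97303313e-01]]), 't': array([  13.5844418 ,  521.74263998, 1621.98819613])}
side {'fov_y': 48.76037158122821, 'cx': 321.9770461189461, 'cy': 248.1345168774627, 'R': array([[-0.96585473, -0.25895973, -0.00803066],
       [-0.14246302,  0.55673042, -0.81838593],
       [ 0.21639991, -0.78929785, -0.5746129 ]]), 't': array([ 503.82071255,  142.79100011, 1044.68820355])}
```

View pics/top0.png

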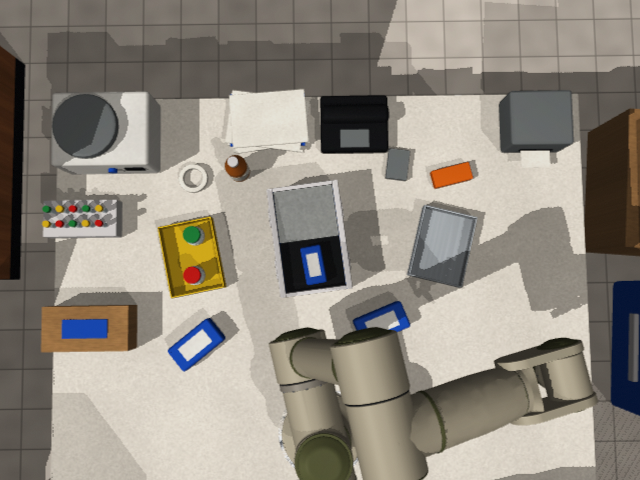

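View pics/side0.png

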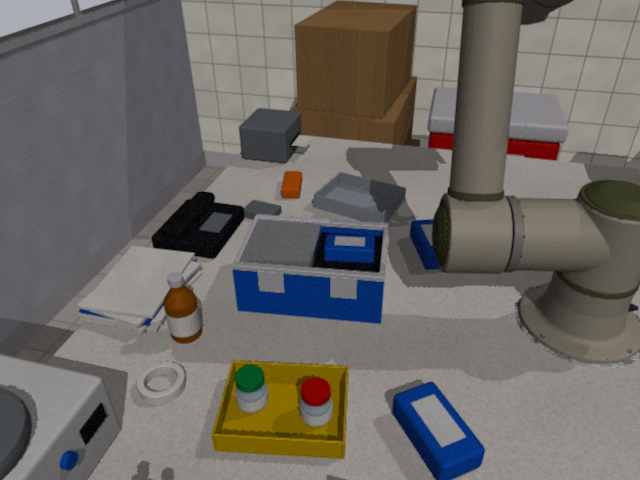

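Candidates for the pack in the top view are the blue brick in the bay (314,265), blue bricks on the table at (383,320) and (196,344), and a blue patch on a wooden box (85,328). I choose the one in the bay. Next I measure it and check it in a close crop.

```bash
cat > h.py <<'E'
import numpy as np, cv2
from rig import vision
def K(n):
    i=vision.camera_info(n); return 240/np.tan(np.radians(i['fov_y']/2)),i['cx'],i['cy'],np.array(i['R']),np.array(i['t'])
def cloud(n,d):
    f,cx,cy,R,t=K(n); v,u=np.mgrid[:480,:640]
    c=np.stack([(u-cx)/f*d,(v-cy)/f*d,d],-1); return (c-t)@R
def onplane(n,uv,z):
    f,cx,cy,R,t=K(n); uv=np.atleast_2d(uv).astype(float)
    r=np.c_[(uv[:,0]-cx)/f,(uv[:,1]-cy)/f,np.ones(len(uv))]@R; o=-R.T@t
    return o+r*((z-o[2])/r[:,2])[:,None]
def rect(P):
    (c,s,a)=cv2.minAreaRect(P[:,:2].astype(np.float32)); return np.round(c,1),np.round(s,1),round(a,1)
E
python3 - <<'E'
from h import *
p=np.load('pics/top0rgb.npy'); d=np.load('pics/top0.npy'); W=cloud('top',d)
big=cv2.resize(p[170:310,250:490],None,fx=3,fy=3,interpolation=cv2.INTER_CUBIC); cv2.imwrite('pics/crop0.png',big[:,:,::-1])
hsv=cv2.cvtColor(p,cv2.COLOR_RGB2HSV)
print('pack z',W[265,314],'lid',W[215,308],'bay',W[255,290],'tray',W[245,443],'table',W[250,380])
def reg(u0,u1,v0,v1,zl,zh,name,extra=None):
    m=np.zeros((480,640),bool); m[v0:v1,u0:u1]=1; m&=(W[...,2]>zl)&(W[...,2]<zh)&(d>0)
    if extra is not None:m&=extra
    n,l,st,_=cv2.connectedComponentsWithStats(m.astype(np.uint8)); k=1+np.argmax(st[1:,4]); P=W[l==k]
    print(name,len(P),np.median(P[:,2]).round(1),rect(P)); return l==k
reg(295,335,240,292,110,140,'pack top')
blue=(hsv[...,0]>100)&(hsv[...,0]<130)&(hsv[...,1]>120)&(hsv[...,2]>80)
v,u=np.nonzero(blue[238:290,298:330]); 
print('pack colour',rect(onplane('top',np.c_[u+298,v+238],124)))
reg(262,360,175,305,108,135,'box rim+')
reg(400,485,195,295,25,60,'tray walls')
reg(400,485,195,295,-5,15,'tray floor',None)
E
```

```text
pack z [457.64660182  17.69592693 124.13003086] lid [590.3976299   31.83975698 112.40580566] bay [486.34601659  81.46513462  92.22996526] tray [ 513.84502511 -347.38272457   -4.25569819] table [ 501.54006575 -167.63521188    6.1570305 ]
pack top 782 124.2 (array([458.7,  18.9]), array([99.8, 53.8]), 9.8)
pack colour (array([458.3,  21. ]), array([98.3, 52.6]), 9.8)
box rim+ 4394 113.5 (array([529.6,  29.6]), array([290.8, 196.4]), 7.1)
tray walls 542 37.8 (array([ 509.4, -339.2]), array([152.9, 201.2]), 75.8)
tray floor 3913 0.4 (array([ 516. , -344.3]), array([241.3, 282.6]), 88.7)
```

View pics/crop0.png

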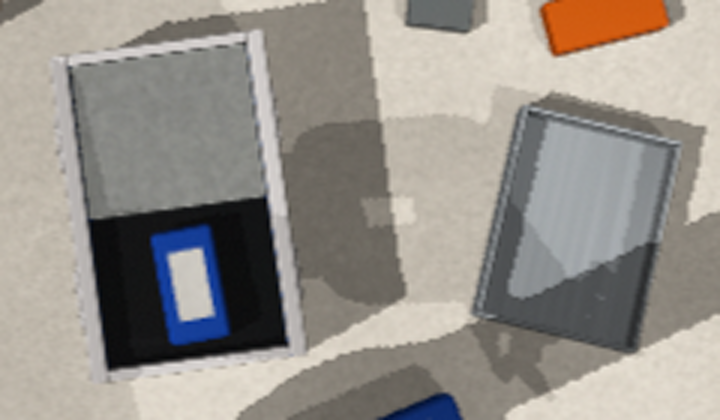

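The crop confirms it. The bay brick measures 99.8 x 53.8 mm with its top at z 124, a white patch on top and yaw 9.8°, centred at (458.6, 20). Box yaw is 7.1°, with its centre at (529.6, 29.6). The steel tray is to the right at (509, -339), yaw -14.2°. Moving above the pack now.

```bash
python3 -m pendant '[[[-1,0.04,0.08,0,-3],[-1,0.06,0.12,0,-5],[-1,0.08,0.165,0,-7],[-1,0.1,0.21,0,-9],[-1,0.12,0.25,0,-11],[-1,0.14,0.295,0,-13],[-1,0.16,0.34,0,-15.5],[-1,0.18,0.38,0,-15.5],[-1,0.2,0.42,0,-15.5],[-1,0.22,0.46,-0.01,-15.5],[-1,0.2345,0.4945,-0.03,-15.5],[-1,0.2345,0.4945,-0.03,-15.5],[-1,0.2345,0.4945,-0.03,-15.5],[-1,0.2345,0.4945,-0.03,-15.5]]]' 40
python3 - <<'E'
from rig import monitor,vision
import cv2
s=monitor.sense();print(s['eef_pos'],s['ee_rot'],s['joints'])
p,d=vision.capture('side'); cv2.imwrite('pics/side1.png',p[:,:,::-1])
E
```

```text
time_s: 1.5
eef_pos: [458.4, 18.8, 201.6]
ee_rot: [0.0, 0.764, -0.645, 0.0]
force: [-1.4, 0.2, -0.3]
grip_width: 0.998
[458.41102139  18.7734328  201.62949015] [ 3.16425909e-05  7.64391417e-01 -6.44752446e-01  2.10513948e-04] [-2.15210749e-01  1.94242603e-01  1.73233698e+00 -2.69341045e-04
  1.21467023e+00  1.18628191e+00]
```

View pics/side1.png

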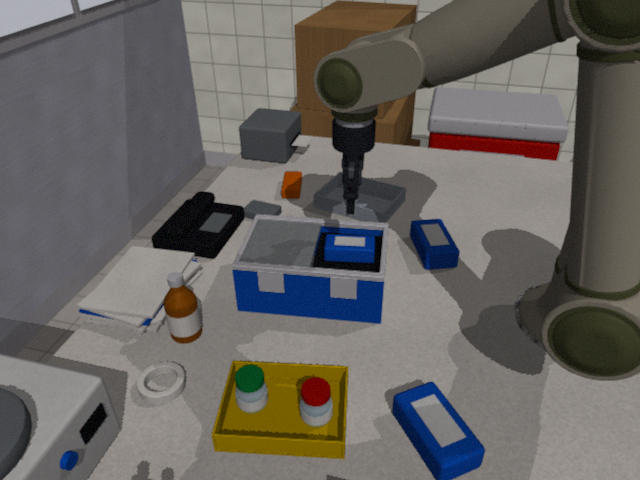

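The gripper tip at (350,210) hangs over the bay pack at (350,240), with yaw -80.3°. Descending to grasp.

```bash
python3 -m pendant '[[[-1,0,0.001,-0.02,0],[-1,0,0.001,-0.04,0],[-1,0,0.001,-0.06,0],[-1,0,0.001,-0.075,0],[-1,0,0.001,-0.09,0],[-1,0,0.001,-0.1,0],[-1,0,0.001,-0.105,0],[-1,0,0.001,-0.105,0],[-1,0,0.001,-0.105,0]]]' 50
python3 -m pendant '[[[1,0,0,0,0],[1,0,0,0,0],[1,0,0,0,0],[1,0,0,0,0],[1,0,0,0,0],[1,0,0,0,0],[1,0,0,0,0],[1,0,0,0,0],[1,0,0,0,0],[1,0,0,0,0]]]' 50
```

```text
time_s: 2.45
eef_pos: [458.8, 20.4, 96.9]
ee_rot: [-0.0, 0.765, -0.645, 0.0]
force: [-0.5, -0.4, -0.2]
grip_width: 1.002
time_s: 3.45
eef_pos: [458.9, 20.5, 97.0]
ee_rot: [-0.0, 0.765, -0.644, 0.001]
force: [-0.7, -0.9, 5.5]
grip_width: 0.624
```

```bash
python3 -m pendant '[[[1,0,0,0.01,0],[1,0,0,0.02,0],[1,0,0,0.04,0],[1,0,0,0.06,0],[1,0,0,0.08,0],[1,0,0,0.09,0],[1,0,0,0.09,0],[1,0,0,0.09,0]]]' 60
python3 - <<'E'
from rig import vision,monitor
import cv2
p,d=vision.capture('side'); cv2.imwrite('pics/side2.png',p[:,:,::-1])
E
```

```text
time_s: 4.25
eef_pos: [458.0, 20.8, 185.6]
ee_rot: [0.0, 0.765, -0.644, -0.001]
force: [-0.3, 0.3, -5.1]
grip_width: 0.62
```

View pics/side2.png

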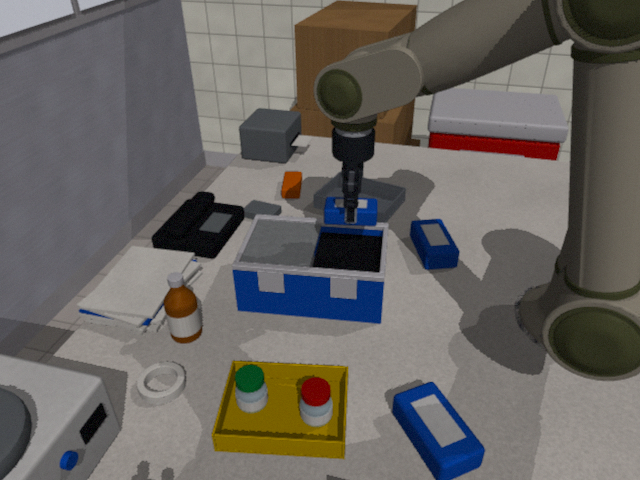

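The pack is held level at (350,210) and the bay is empty. Carrying it over the tray.

```bash
python3 -m pendant '[[[1,0.001,-0.01,0,0],[1,0.004,-0.03,0,-2],[1,0.008,-0.06,0,-4],[1,0.013,-0.09,0,-6],[1,0.017,-0.12,0,-8],[1,0.021,-0.15,0,-10],[1,0.025,-0.18,0,-12],[1,0.029,-0.21,0,-14],[1,0.033,-0.24,0,-16],[1,0.037,-0.27,0,-18],[1,0.042,-0.3,0,-20],[1,0.046,-0.325,0,-22],[1,0.049,-0.345,0,-24],[1,0.05,-0.355,0,-24],[1,0.051,-0.36,0,-24],[1,0.051,-0.36,0,-24],[1,0.051,-0.36,0,-24],[1,0.051,-0.36,0,-24]]]'
python3 - <<'E'
from rig import vision,monitor
import cv2
p,d=vision.capture('top'); cv2.imwrite('pics/top3.png',p[:,:,::-1])
E
```

```text
time_s: 6.1
eef_pos: [509.6, -338.6, 186.4]
ee_rot: [0.0, -0.614, 0.789, 0.0]
force: [0.4, -0.0, -5.1]
grip_width: 0.619
```

View pics/top3.png

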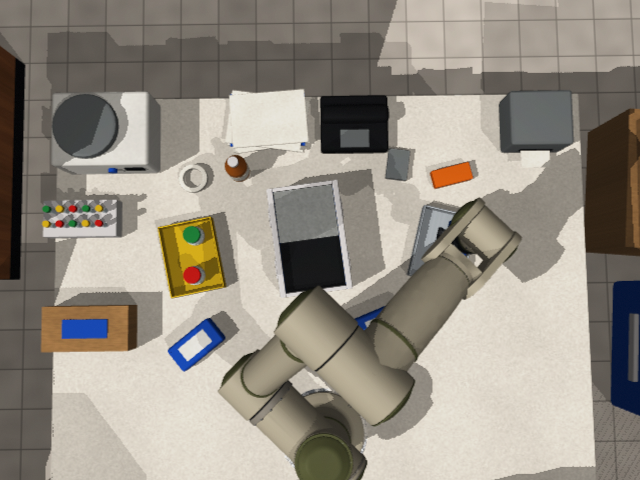

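The pack hangs over the tray at (443,240), partly hidden by the wrist. Lowering, with a slow final approach.

```bash
python3 -m pendant '[[[1,0,0,-0.015,0],[1,0,0,-0.035,0],[1,0,0,-0.06,0],[1,0,0,-0.085,0],[1,0,0,-0.11,0],[1,0,0,-0.13,0],[1,0,0,-0.145,0],[1,0,0,-0.155,0],[1,0,0,-0.162,0],[1,0,0,-0.167,0],[1,0,0,-0.17,0],[1,0,0,-0.17,0],[1,0,0,-0.17,0]]]'
python3 -m pendant '[[[1,0,0,-0.001,0],[1,0,0,-0.002,0],[1,0,0,-0.003,0],[1,0,0,-0.003,0],[1,0,0,-0.003,0]]]'
```

```text
time_s: 7.45
eef_pos: [509.7, -339.5, 16.8]
ee_rot: [0.0, -0.614, 0.789, -0.0]
force: [0.2, 1.0, -4.1]
grip_width: 0.621
time_s: 7.95
eef_pos: [509.5, -339.4, 13.3]
ee_rot: [0.0, -0.614, 0.789, -0.0]
force: [0.3, 0.5, -5.3]
grip_width: 0.618
```

```bash
python3 -m pendant '[[[1,0,0,-0.0005,0],[1,0,0,-0.001,0],[1,0,0,-0.0015,0],[1,0,0,-0.0015,0]]]'
python3 -m pendant '[[[1,0,0,-0.0005,0],[1,0,0,-0.001,0],[1,0,0,-0.001,0]]]'
```

```text
time_s: 8.35
eef_pos: [509.5, -339.3, 11.7]
ee_rot: [-0.0, -0.614, 0.789, 0.0]
force: [0.5, -0.2, -5.8]
grip_width: 0.618
time_s: 8.65
eef_pos: [509.5, -339.4, 11.1]
ee_rot: [-0.0, -0.614, 0.789, -0.0]
force: [-0.7, 0.8, -1.9]
grip_width: 0.619
```

The pack has touched the tray floor, since the load has come off the wrist. One more small step down, then release.

```bash
python3 -m pendant '[[[1,0,0,-0.0005,0],[1,0,0,-0.0005,0]]]'
python3 -m pendant '[[[-0.35,0,0,0,0],[-0.5,0,0,0,0],[-0.7,0,0,0,0],[-1,0,0,0,0],[-1,0,0,0,0],[-1,0,0,0,0],[-1,0,0,0,0],[-1,0,0,0,0]]]'
python3 - <<'E'
from rig import vision,monitor
import cv2
p,d=vision.capture('side'); cv2.imwrite('pics/side4.png',cv2.resize(p[150:270,240:460],None,fx=3,fy=3)[:,:,::-1])
E
```

```text
time_s: 8.85
eef_pos: [509.6, -339.4, 11.1]
ee_rot: [-0.0, -0.614, 0.789, -0.0]
force: [-4.5, 3.4, 5.7]
grip_width: 0.62
time_s: 9.65
eef_pos: [509.5, -339.3, 10.3]
ee_rot: [0.0, -0.614, 0.789, -0.0]
force: [-0.5, -0.2, 0.4]
grip_width: 1.002
```

View pics/side4.png

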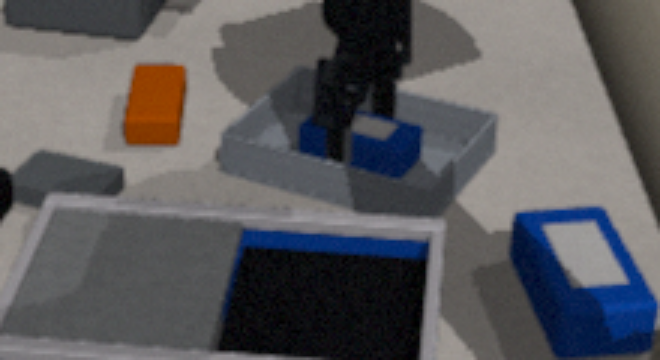

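The pack lies flat in the tray at crop (362,140), and the fingers are open and clear of it. Rising straight up, then moving over the lid centre (about 595.6, 37.8) with the fingers shut.

```bash
python3 -m pendant '[[[-1,0,0,0.01,0],[-1,0,0,0.03,0],[-1,0,0,0.06,0],[-1,0,0,0.1,0],[-1,0,0,0.14,0],[-1,0,0,0.17,0],[-1,0,0,0.18,0],[-1,0,0,0.18,0]]]'
python3 -m pendant '[[[1,0.005,0.02,0,2],[1,0.014,0.06,0,4],[1,0.023,0.1,0,6],[1,0.032,0.14,0,8],[1,0.041,0.18,0,10],[1,0.05,0.22,0,13],[1,0.06,0.26,0,15],[1,0.068,0.295,0,17],[1,0.076,0.33,0,19],[1,0.083,0.36,0,21],[1,0.086,0.377,0,21],[1,0.086,0.377,-0.02,21],[1,0.086,0.377,-0.04,21],[1,0.086,0.377,-0.055,21],[1,0.086,0.377,-0.06,21],[1,0.086,0.377,-0.06,21],[1,0.086,0.377,-0.06,21]]]' 60
python3 - <<'E'
from h import *
p,d=vision.capture('top'); cv2.imwrite('pics/top5.png',p[:,:,::-1]); W=cloud('top',d)
hsv=cv2.cvtColor(p,cv2.COLOR_RGB2HSV)
m=np.zeros((480,640),bool); m[200:290,405:480]=1
m&=(W[...,2]>20)&(hsv[...,0]>100)&(hsv[...,0]<130)&(hsv[...,1]>150)
n,l,st,_=cv2.connectedComponentsWithStats(m.astype(np.uint8)); P=W[l==1+np.argmax(st[1:,4])]
print(len(P),np.median(P[:,2]),rect(P))
E
```

```text
time_s: 10.5
eef_pos: [509.7, -339.6, 191.7]
ee_rot: [0.0, -0.614, 0.789, -0.001]
force: [0.7, -0.1, -0.9]
grip_width: 1.0
time_s: 12.2
eef_pos: [595.7, 37.6, 130.8]
ee_rot: [-0.0, 0.747, -0.664, 0.0]
force: [-0.2, -0.2, 0.1]
grip_width: -0.002
427 36.81671837023223 (array([ 443.2, -197.9]), array([102. , 406.4]), 25.6)
```

View pics/top5.png

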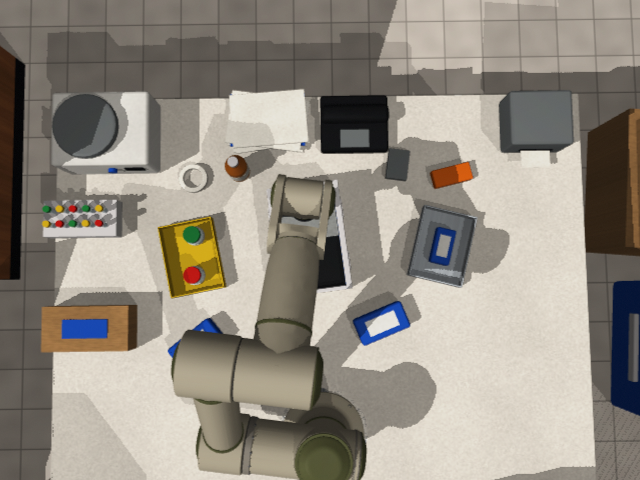

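The pack lies centred and flat in the steel tray at (442,246). The printed rectangle is meaningless because its mask also caught other blobs, but the measured top height of 37 mm fits the pack. The gripper is over the lid. Approaching the lid top gently.

```bash
python3 -m pendant '[[[1,0,0,-0.005,0],[1,0,0,-0.01,0],[1,0,0,-0.013,0],[1,0,0,-0.015,0],[1,0,0,-0.016,0],[1,0,0,-0.016,0],[1,0,0,-0.016,0]]]'
python3 -m pendant '[[[1,0,0,-0.0005,0],[1,0,0,-0.001,0],[1,0,0,-0.0015,0],[1,0,0,-0.002,0],[1,0,0,-0.002,0],[1,0,0,-0.002,0]]]'
```

```text
time_s: 12.95
eef_pos: [595.5, 37.7, 114.4]
ee_rot: [-0.0, 0.748, -0.664, 0.0]
force: [0.5, -0.8, 0.1]
grip_width: -0.001
time_s: 13.55
eef_pos: [595.5, 37.7, 112.3]
ee_rot: [0.0, 0.748, -0.664, -0.0]
force: [0.8, 0.7, -0.9]
grip_width: -0.001
```

```bash
python3 -m pendant '[[[1,0,0,-0.0005,0],[1,0,0,-0.001,0],[1,0,0,-0.0015,0],[1,0,0,-0.002,0],[1,0,0,-0.002,0],[1,0,0,-0.002,0]]]'
python3 -m pendant '[[[1,0,0,-0.0005,0],[1,0,0,-0.001,0],[1,0,0,-0.001,0],[1,0,0,-0.001,0]]]'
```

```text
time_s: 14.15
eef_pos: [595.6, 37.7, 110.7]
ee_rot: [-0.0, 0.748, -0.664, 0.0]
force: [-2.4, 0.4, 4.5]
grip_width: 0.002
time_s: 14.55
eef_pos: [595.6, 37.7, 110.0]
ee_rot: [-0.0, 0.748, -0.664, 0.0]
force: [-3.8, 0.6, 8.2]
grip_width: -0.002
```

```bash
python3 -m pendant '[[[1,0,0,-0.0005,0],[1,0,0,-0.001,0],[1,0,0,-0.0015,0],[1,0,0,-0.002,0],[1,0,0,-0.002,0],[1,0,0,-0.002,0]]]'
```

```text
time_s: 15.15
eef_pos: [595.6, 37.7, 108.8]
ee_rot: [-0.0, 0.748, -0.664, 0.0]
force: [-5.6, 0.8, 14.0]
grip_width: -0.0
```

```bash
python3 -m pendant '[[[1,0,0,-0.0005,0],[1,0,0,-0.001,0],[1,0,0,-0.001,0],[1,0,0,-0.001,0]]]'
python3 -m pendant '[[[1,-0.002,-0.0003,0,0],[1,-0.004,-0.0005,0,0],[1,-0.006,-0.0007,0,0],[1,-0.008,-0.001,0,0],[1,-0.01,-0.0012,0,0],[1,-0.01,-0.0012,0,0]]]'
```

```text
time_s: 15.55
eef_pos: [595.6, 37.7, 108.2]
ee_rot: [-0.0, 0.748, -0.664, 0.001]
force: [-7.0, -0.4, 16.4]
grip_width: 0.0
time_s: 16.15
eef_pos: [588.0, 36.7, 108.9]
ee_rot: [-0.003, 0.747, -0.664, 0.003]
force: [4.3, 2.0, 13.1]
grip_width: -0.004
```

```bash
python3 -m pendant '[[[1,0,0,-0.0004,0],[1,0,0,-0.0008,0],[1,0,0,-0.0008,0]]]'
python3 -m pendant '[[[1,-0.002,-0.0003,0,0],[1,-0.004,-0.0005,0,0],[1,-0.007,-0.0009,0,0],[1,-0.01,-0.0012,0,0],[1,-0.013,-0.0016,0,0],[1,-0.016,-0.002,0,0],[1,-0.018,-0.0022,0,0],[1,-0.02,-0.0025,0,0]]]'
python3 - <<'E'
from rig import vision,monitor
import cv2
p,d=vision.capture('side'); cv2.imwrite('pics/side6.png',cv2.resize(p[150:330,220:440],None,fx=3,fy=3)[:,:,::-1])
print(monitor.sense()['force'])
E
```

```text
time_s: 16.45
eef_pos: [588.0, 36.7, 108.3]
ee_rot: [-0.003, 0.748, -0.664, 0.003]
force: [3.2, 2.7, 16.8]
grip_width: 0.0
time_s: 17.25
eef_pos: [568.5, 34.3, 108.4]
ee_rot: [-0.003, 0.747, -0.664, 0.004]
force: [5.7, 4.8, 15.6]
grip_width: -0.002
[ 4.53229489  3.8846486  15.84792524]
```

View pics/side6.png

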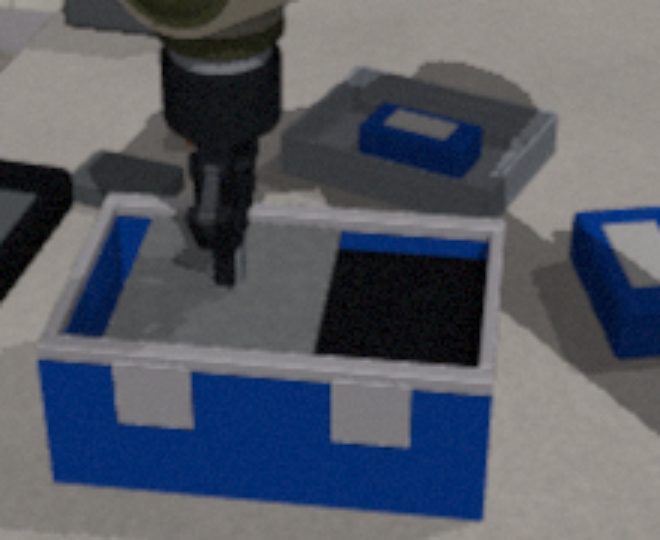

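The lid is following the finger: a gap shows at its far end, crop (130,260), and the tip is at crop (228,280). Continuing in stages.

```bash
python3 -m pendant '[[[1,-0.003,-0.0001,-0.0003,0],[1,-0.006,-0.0004,-0.0003,0],[1,-0.009,-0.0008,-0.0003,0],[1,-0.012,-0.0012,-0.0003,0],[1,-0.015,-0.0015,-0.0003,0],[1,-0.018,-0.0018,-0.0003,0],[1,-0.021,-0.0022,-0.0003,0],[1,-0.024,-0.0026,-0.0003,0],[1,-0.027,-0.003,-0.0003,0],[1,-0.03,-0.0033,-0.0003,0]]]'
```

```text
time_s: 18.3
eef_pos: [538.7, 30.7, 108.2]
ee_rot: [-0.003, 0.747, -0.664, 0.004]
force: [5.5, 3.1, 15.9]
grip_width: 0.001
```

```bash
python3 -m pendant '[[[1,-0.003,-0.0001,-0.0002,0],[1,-0.006,-0.0004,-0.0002,0],[1,-0.009,-0.0008,-0.0002,0],[1,-0.012,-0.0012,-0.0002,0],[1,-0.015,-0.0015,-0.0002,0],[1,-0.018,-0.0018,-0.0002,0],[1,-0.021,-0.0022,-0.0002,0],[1,-0.024,-0.0026,-0.0002,0],[1,-0.027,-0.003,-0.0002,0],[1,-0.03,-0.0033,-0.0002,0]]]'
python3 -m pendant '[[[1,-0.003,-0.0001,-0.0001,0],[1,-0.006,-0.0004,-0.0001,0],[1,-0.009,-0.0008,-0.0001,0],[1,-0.012,-0.0012,-0.0001,0],[1,-0.015,-0.0015,-0.0001,0],[1,-0.018,-0.0018,-0.0001,0],[1,-0.021,-0.0022,-0.0001,0],[1,-0.024,-0.0026,-0.0001,0],[1,-0.026,-0.003,-0.0001,0]]]'
python3 - <<'E'
from h import *
p,d=vision.capture('side'); cv2.imwrite('pics/side7.png',cv2.resize(p[150:330,220:440],None,fx=3,fy=3)[:,:,::-1])
E
```

```text
time_s: 19.3
eef_pos: [508.9, 27.1, 108.0]
ee_rot: [-0.003, 0.747, -0.664, 0.004]
force: [5.9, 1.7, 18.1]
grip_width: 0.002
time_s: 20.2
eef_pos: [483.0, 23.9, 107.8]
ee_rot: [-0.003, 0.747, -0.664, 0.004]
force: [6.3, 2.7, 19.2]
grip_width: -0.001
```

View pics/side7.png

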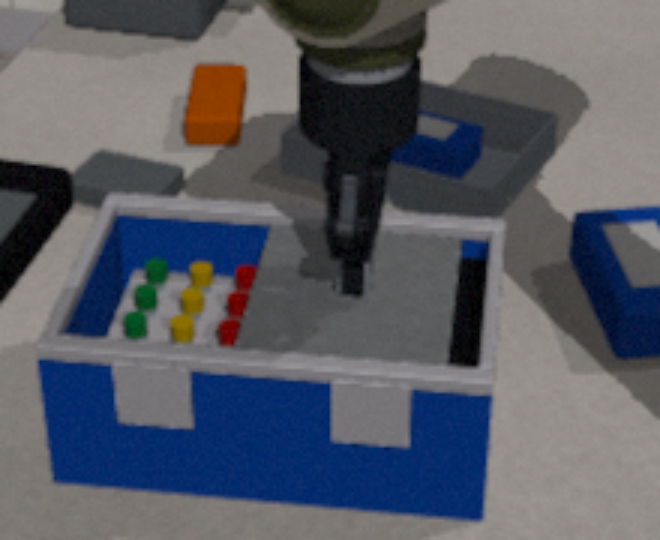

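The tubes are appearing, and a gap of about 15–20 mm remains at crop (470,300), against the roughly 8 mm expected at the stop. Short steps up to the stop.

```bash
python3 -m pendant '[[[1,-0.002,-0.0002,0,0],[1,-0.004,-0.0004,0,0],[1,-0.006,-0.0006,0,0],[1,-0.008,-0.0009,0,0],[1,-0.01,-0.0011,0,0],[1,-0.01,-0.0011,0,0]]]'
python3 -m pendant '[[[1,-0.001,-0.0001,0,0],[1,-0.002,-0.0002,0,0],[1,-0.003,-0.0003,0,0],[1,-0.004,-0.0004,0,0],[1,-0.004,-0.0004,0,0]]]'
```

```text
time_s: 20.85
eef_pos: [472.9, 22.7, 107.9]
ee_rot: [-0.003, 0.747, -0.664, 0.004]
force: [5.1, 0.5, 20.4]
grip_width: 0.003
time_s: 21.35
eef_pos: [470.0, 22.3, 108.1]
ee_rot: [-0.004, 0.747, -0.664, 0.006]
force: [10.6, 1.3, 17.2]
grip_width: 0.002
```

The drag force has risen to 10.6 N and the tip has travelled about 126 mm, so the lid is at its stop. I lift off straight up and check.

```bash
python3 -m pendant '[[[1,0.001,0,0,0],[1,0.002,0.0002,0.002,0],[1,0.002,0.0002,0.006,0],[1,0.002,0.0002,0.02,0],[1,0.002,0.0002,0.05,0],[1,0.002,0.0002,0.09,0],[1,0.002,0.0002,0.12,0],[1,0.002,0.0002,0.12,0],[1,0.002,-0.03,0.12,0],[1,0.002,-0.07,0.12,0],[1,0.002,-0.11,0.12,0],[1,0.002,-0.15,0.12,0],[1,-0.03,-0.18,0.12,0],[1,-0.06,-0.2,0.12,0],[1,-0.08,-0.22,0.12,0],[1,-0.1,-0.24,0.12,0],[1,-0.1,-0.24,0.12,0],[1,-0.1,-0.24,0.12,0]]]'
python3 - <<'E'
from h import *
for n in('side','top'):
    p,d=vision.capture(n); cv2.imwrite(f'pics/{n}8.png',p[:,:,::-1])
W=cloud('top',d); a=np.radians(7.1); c=np.array([529.6,29.6])
q=W[...,:2]-c; xb=q@[np.cos(a),np.sin(a)]; yb=q@[-np.sin(a),np.cos(a)]
m=(abs(yb)<40)&(W[...,2]>105)&(W[...,2]<120)&(abs(xb)<130)&(d>0)
print('lid xb',np.percentile(xb[m],[0.5,1,50,99,99.5]).round(1),np.median(W[m][:,2]))
hsv=cv2.cvtColor(p,cv2.COLOR_RGB2HSV)
m=np.zeros((480,640),bool); m[222:270,425:460]=1
m&=(W[...,2]>27)&(W[...,2]<50)&(((hsv[...,0]>100)&(hsv[...,0]<130)&(hsv[...,1]>150))|(hsv[...,2]>180))
n,l,st,_=cv2.connectedComponentsWithStats(m.astype(np.uint8)); P=W[l==1+np.argmax(st[1:,4])]
print('pack',len(P),np.median(P[:,2]),rect(P))
E
```

```text
time_s: 23.15
eef_pos: [365.2, -217.1, 224.2]
ee_rot: [-0.0, 0.747, -0.665, -0.001]
force: [0.5, -0.3, -0.2]
grip_width: 0.003
lid xb [-126.7 -126.   -59.3    7.9    8.5] 111.76932927417849
pack 479 37.30984877916658 (array([ 509. , -338.2]), array([52.8, 99.4]), 76.0)
```

View pics/top8.png

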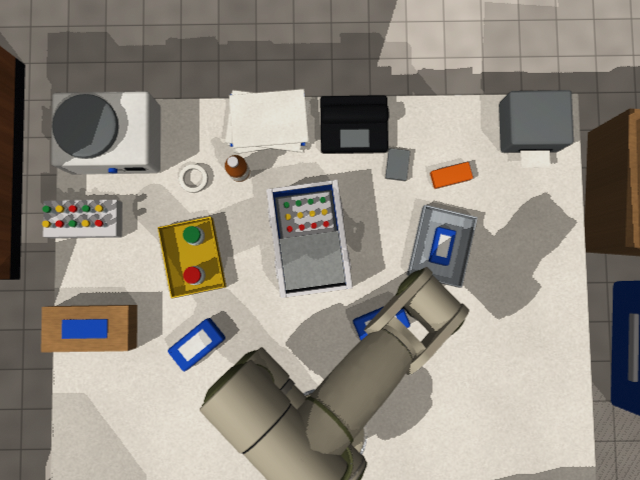

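View pics/side8.png

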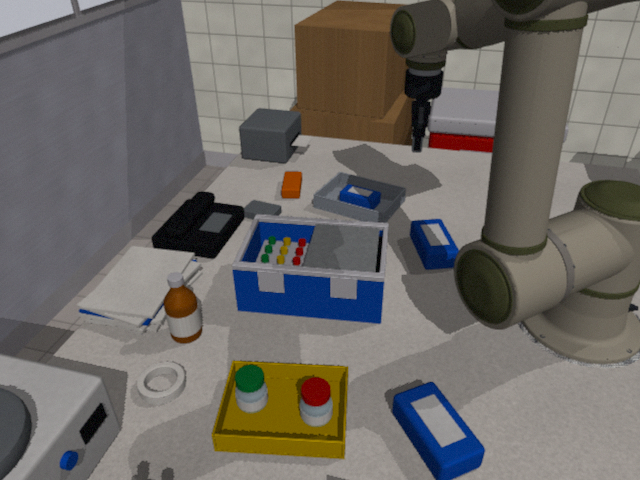

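The top view shows the tubes uncovered at (308,212), the lid over the bay at (312,265) and the pack in the steel tray at (442,246). The lid spans box x -126.5 to 8.2, which is about 125 mm of travel. Everything else is where it was and the arm is clear.

```bash
python3 -c "
from rig import order
print(order.finish_job())"
```

```text
the job is handed in; nothing more can be done
None
```

I took the cold pack out of the bay and set it down in the steel tray. I then dragged the lid back to its stop with the closed fingers and handed the job in at about 23 s. No verdict was reported.

- **Pack:** it lies flat and released at (509, -338), within about 1 mm of the tray's measured centre, with its top at 37 mm. Its touchdown readings at the wrist stayed under about 8 N.
- **Lid:** depth readings put it at about 125 mm of travel, and the sample tubes are uncovered. Readings between moves showed a downward press of 13 to 20 N while dragging. The drag force rose to 10.6 N at the stop.
- **Other objects:** by eye in both final pictures, the jars, bottle, tape, logger and wiper look unmoved; I did not measure them. The arm was clear of everything.
- **One failed check:** an early automatic measurement of the pack's position in the tray was useless because its colour mask also caught other blue things. The repeat with a tighter mask agreed with the pictures.

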